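Clear the jammed bottle from the specimen tube chute

ROBOT

A 7-joint arm with a two-finger parallel gripper is mounted at the origin on the work surface. World frame = base frame: x ahead of the robot, y to its left, z up, the work surface at z = 0. Lengths are in mm, angles in rad, forces in N, time in s.
With the tool pointing down it reaches from about 425 to 975 mm from the base axis. Payload 16.7 kg.
Tool frame: the origin (TCP) lies on the mounting face of the last link; the fingertips stand 173 mm ahead of it and the grasp point (between the pads) lies 155 mm ahead of it (hold_point_z is the distance from the TCP to the grasp point, in mm); z points along the fingers, x is the direction in which the jaws open and shut, and the axes are right-handed (so a half turn about z gives the same grasp; the last joint's range is limited). The gripper opens to 85 mm and grips with 20 to 120 N. Pads are 22 mm wide; open, the fingers measure 114 mm over their backs; the gripper's body (76 mm by 85 mm) begins 54 mm behind the grasp point. The pads swing forward as they close: fully open they stand 13 mm farther back than shut.
Start: joints at [-1.355, 0.426, 0.074, 1.606, -0.034, 1.111, -0.067], TCP at [241.456, 630.307, 404.702] pointing down, gripper open.
Joint ranges: [-2.85, 2.85], [-0.5, 2.14], [-1.23, 1.37], [0.21, 2.46], [-1.02, 4.16], [0.16, 2.05], [-2.73, 2.73]. Speed limits (rad/s): [1.89, 1.89, 2.39, 2.39, 3.01, 3.01, 3.01].

INTERFACE

Orientations are given as a unit quaternion [x, y, z, w].
In Python, from rig import get_obs, get_image, job_done, find_in, regions_of, hold_point_z gives the robot as it stands.
- The arm moves only by the tool jog_arm, never from a script. Its argument "commands" is text: rows parted by semicolons, each of 6 numbers parted by spaces: the shift along the world's x, y, z in units of 50 mm (1.0 is 50 mm), then the turn, a rotation vector about the world's x, y, z in units of 10 degrees (1.0 is 10 degrees). A call has 1 to 12 rows; each row shifts and turns the commanded pose from where the row before left it; what a row does not reach is not made up. A row lasts 1/8 s, in which the tool goes at most 62.5 mm and 10.7 degrees, less where a joint would pass 70% of its speed; a pose out of reach is approached as far as the arm can. A call is refused whole if a number of a shift passes 1 or a number of a turn 1, either way. A call with a gripper value outside its range is refused whole. "hand" is the opening, from 0 (shut) to 1 (fully open), set as the call begins (left out, the last holds). The fingers move at their own pace and stop on an object; "grip_force" is the grip in N (left out, the last holds). Time passes only in rows, so rows that do not move let the fingers close. It gives the time, the measured TCP pose, the force and the opening at its end, in the units of the state.
- get_obs(): the state, without advancing time (a new reading comes with each control period).
- get_image(name): name is "scene" or "top" or "wrist"; returns a dict with "frame" (420x560x3 uint8, red, green, blue), "fx", "fy", "cx", "cy" (pixels), "eye" and "attitude" of the camera in the world. Camera axes: x right, y down, z forward; pixel columns grow to the right and rows downward; lengths in mm; the calibration is good to about 2 mm. A picture is of the moment at which its call begins. There is no depth.
- job_done(): hands the job in, once; it reports no verdict.
Trained networks look in the newest picture that a camera, given by its name, has taken for a name from the list of things; names that differ only in an ending like _2 or _b are one class to them, and where a whole thing is asked for, a point or a joint stands for the part that bears it (a point fixed in the world has none). Each returns a list of dicts, best first, with "p" (0 to 1); they miss things now and then, are a little off and sometimes report something else, mostly with a low value. They report only what shows in the picture. A call takes as long as a camera call. They do not tell look-alikes from the thing itself.
- find_in(thing, camera): "position" ([row, column] as shares, 0 to 1, of the picture: columns of its width, rows of its height, amid what is visible of it).
- regions_of(thing, camera): "region" (420x560 bool, what is visible of it) and "position" ([row, column] as shares, 0 to 1, of the picture: columns of its width, rows of its height, amid what is visible of it).
The state is a dict: "time_s": time; "joint_positions": joint angles; "dq": joint speeds; "tau": joint torques, N m; "ee_pos": TCP position; "orientation": TCP orientation; "ft_force": force on the tool from outside, world axes, zero at the start; "torque": the same for the moment, N m; "gripper_width": finger opening in mm.
Only numpy, scipy, OpenCV 4.12 (cv2) and the standard library are available. Lean on these libraries where they do the work, as an engineer would, in place of code of your own. Each camera call takes 0.05 s, during which the arm holds its last target.

TASK

A stray amber glass bottle has run down the sloping specimen-tube chute and jammed with its neck under the yellow gate. Ease it back up the slope until the neck is out from under the gate, lift it out without forcing the glass against the chute, and lay it gently on its side, centred along the V-shaped cradle on the table, lowering it until it touches rather than dropping it, and let go. Leave the tubes to slide down to the blue stop by themselves without touching them with the gripper, and leave the slide box, jar and eyepiece where they are.

Things in the scene. Friction and masses are not known exactly. Their poses are not given: they have to be found in the camera images.
- chute: Fixed steel V trough, 430 mm long, sloping 30 degrees down away from the robot; slippery (friction 0.2). Origin: bottom line of the V at the lower blue stop. x down the slope along the trough (all lies at negative x), y across (level), z square to the slope. Walls rise at 35 degrees to lips at y = +-20, z = 14 mm; outside the lips fingers have room down to z = -15 mm, except at the gate.
- stop (a point): Face of the blue stop, 43 mm high, at the bottom end of the trough: the chute's origin, with its axes. The tubes slide down to it by themselves once the way is free. A like plate closes the top end at x = -430 mm.
- gate (a point): Middle of the lower uphill edge of the yellow gate bar, at x -120, y 0, z 40 mm in the chute's frame; axes as the chute's. The bar spans x = -120 to -100 and z = 40 to 50 mm in that frame, on side posts at y = +-24 to +-31 mm.
- hood (a point): Top edge (middle, downhill face) of a fixed clear 5 mm hood plate, at x -258, y 0, z 162 mm in the chute's frame; axes as the chute's. The plate stands square to the slope from z = 60 to 162 mm, y = +-62 mm, posts below. It overhangs the bottle: a gripper coming straight down strikes it; come in about square to the slope, 30 to 45 degrees from vertical, wrist leaning away from the robot.
- bottle: Loose amber glass bottle, paper label, black neck; 75 to 200 g; over 30 N against chute or cradle breaks it. Origin: middle of the round body, on its axis; x from bottom to neck. Body 44 mm across, x = -43 to 43; neck 22 mm across, x = 43 to 69 mm. At first x is down the slope, shoulder against the gate, neck under the bar with 2 mm free above: it must go 30 mm uphill before it lifts.
- tube1: Loose white tube, green cap downhill; 28 mm across, 80 mm long, 40 g, lying in the chute right behind the bottle, pushed along when the bottle goes uphill (60 mm of room). Origin: its middle, on its axis; x along it, downhill. Ends at the stop with its middle at x = -40, z = 17 mm in the chute's frame.
- tube2: A tube like tube1, lying behind (uphill of) it; it ends right behind tube1, its middle at x = -120 mm in the chute's frame.
- cradle: Bottle cradle on the table, left or right of the dispenser: blue base 150 x 70 x 10 mm; on two stiff posts a level grey V trough 130 mm long, shaped like the chute's (lips at y = +-20 mm). Origin: centre of the base's underside; x along the trough, z up. The V's bottom is at z = 45 to 80 mm, set anew each time and not reported: feel for it. The bottle's axis lies 27 mm above it, neck either way.
- slide_box: Bystander: closed wooden slide box, 100 x 80 x 37 mm, on the table; origin at the centre of its underside.
- jar: Bystander: glass jar with white lid, 60 mm in diameter, 75 mm high; origin at the centre of its underside.
- eyepiece: Bystander: black and steel microscope eyepiece standing upright, 36 mm in diameter, 64 mm high; origin at the centre of its underside.
Not all that is in view belongs to the job. What is shaped like the tube1 but pink or red is not meant.

How it is judged:
By the outcome, as a careful person would: the job done as asked, in the order asked, and still so for the second after the job is handed in, with the robot touching nothing.
It also fails if it takes over 54 s, if anything falls off the work surface, if the arm or the gripper's body presses on something with over 40 N, if the wrist force passes 120 N, or if a joint passes its speed limit or range.

## Working session

There is one attempt and no reset: what is moved stays moved. The work goes in short steps, Python scripts to look and compute and a tool call to move; the robot and the scene stay as the last step left them, time stands still between calls to the robot, and variables do not carry over. Pictures are saved under pics/ and viewed, and the job is handed in when it is done.

Besides the shell and the picture viewer there is one more tool, called after "Request:" as name(argument=value, ...) on one line, values as JSON. jog_arm: Moves the arm, as the interface text tells. Its arguments: {"type":"object","properties":{"commands":{"type":"string"},"hand":{"type":"number"},"grip_force":{"type":"number"}},"required":["commands"]}

```bash
ls -la; mkdir -p pics
python3 - <<'E'
from rig import *
import cv2
o=get_obs(); print(o, hold_point_z)
for n in ("scene","top","wrist"):
    d=get_image(n); cv2.imwrite(f"pics/{n}0.png",d["frame"][:,:,::-1])
    print(n,{k:v for k,v in d.items() if k!="frame"})
E
```

```text
total 12
drwxr-xr-x  3 agent agent 4096 Dec  7 08:32 .
drwxr-xr-x 23 root  root  4096 Dec  7 08:32 ..
drwxr-xr-x  2 agent agent 4096 Dec  7 08:32 pics
{'time_s': 0.0, 'joint_positions': array([-1.35446492,  0.42675756,  0.07386987,  1.60662401, -0.03413604,
        1.11077999, -0.06708368]), 'dq': array([-9.28989500e-05,  3.11806174e-04,  9.19470353e-04, -1.29388463e-04,
       -1.64429782e-03,  1.68460111e-04,  2.58943869e-04]), 'tau': array([-1.34004804e-03, -9.49838448e+01,  3.76044050e+00, -4.63506818e+01,
        1.92546984e-02,  1.03727466e-02, -1.16070833e-04]), 'ee_pos': array([241.41533036, 630.15331198, 403.98644992]), 'orientation': array([ 8.23945126e-01,  5.66669217e-01, -5.17162373e-04,  4.00963095e-04]), 'ft_force': array([ 0.98633764, -0.06062475, -0.21610977]), 'torque': array([ 0.00999696, -0.0031119 , -0.03589759]), 'gripper_width': 85.65193083609164} 154.70000000000002
scene {'fx': 462.24607899551444, 'fy': 462.24607899551444, 'cx': 277.5953637988535, 'cy': 211.01356809901873, 'eye': array([1069.17307604,  101.73416832, 1019.24733039]), 'attitude': array([ 0.6281521 ,  0.72608153, -0.21558555, -0.1781949 ])}
top {'fx': 458.98346067574613, 'fy': 458.98346067574613, 'cx': 273.8449478347109, 'cy': 209.81810463726725, 'eye': array([ 383.98801769,   -7.78917484, 1172.69079457]), 'attitude': array([ 0.71088826, -0.69758567,  0.06479979, -0.06175027])}
wrist {'fx': 339.3802034974444, 'fy': 339.3802034974444, 'cx': 280.0486933345979, 'cy': 213.07016406052904, 'eye': array([179.25583794, 654.30709455, 373.30585558]), 'attitude': array([0.81662878, 0.56170586, 0.07467786, 0.10966852])}
```

View pics/scene0.png

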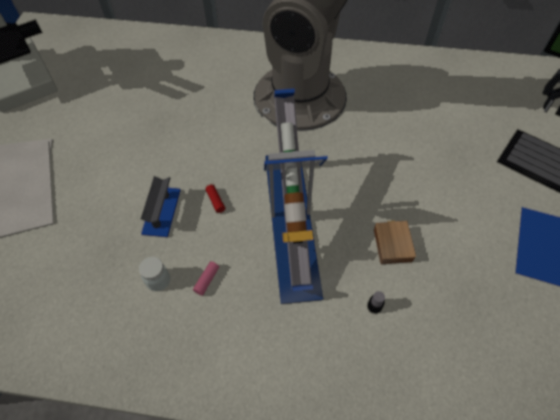

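View pics/top0.png

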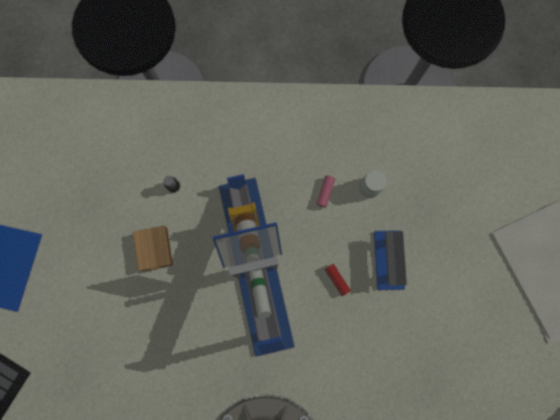

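View pics/wrist0.png

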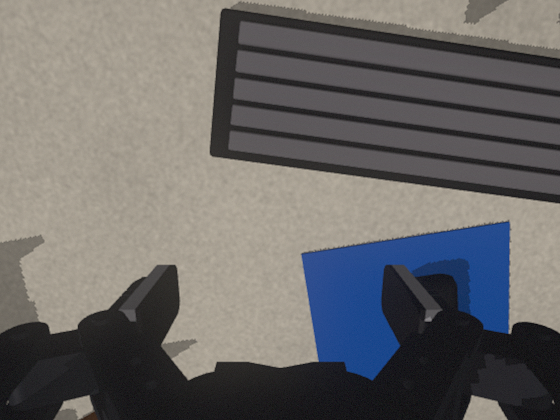

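```bash
cat > h.py <<'E'
import numpy as np, cv2
from scipy.spatial.transform import Rotation as R
from scipy.optimize import least_squares
import pickle
def proj(d,P):
    P=np.atleast_2d(P); C=(P-d["eye"])@R.from_quat(d["attitude"]).as_matrix()
    return np.c_[C[:,0]/C[:,2]*d["fx"]+d["cx"], C[:,1]/C[:,2]*d["fy"]+d["cy"]]
def ray(d,u,v):
    return R.from_quat(d["attitude"]).as_matrix()@np.array([(u-d["cx"])/d["fx"],(v-d["cy"])/d["fy"],1])
def onplane(d,u,v,z):
    r=ray(d,u,v); return d["eye"]+r*(z-d["eye"][2])/r[2]
def crop(d,x0,y0,x1,y1,s,name):
    f=d["frame"][y0:y1,x0:x1,::-1]; cv2.imwrite(name,cv2.resize(f,None,fx=s,fy=s,interpolation=cv2.INTER_CUBIC))
E
python3 - <<'E'
from rig import *
from h import *
D={}
for n in ("scene","top"):
    d=get_image(n); D[n]=d
    for t in ("chute","stop","gate","hood","bottle","tube1","cradle","slide_box","jar","eyepiece"):
        r=find_in(t,n)
        print(n,t,[(round(q["p"],2),(q["position"][1]*560).round(1),(q["position"][0]*420).round(1)) for q in r[:4]])
pickle.dump(D,open("D.pkl","wb"))
crop(D["scene"],240,70,340,310,2.5*1,"pics/s1.png")
s=D["scene"];crop(s,250,80,340,200,5,"pics/s_up.png");crop(s,250,180,350,310,4.5,"pics/s_lo.png")
t=D["top"];crop(t,200,160,310,270,5.4,"pics/t_lo.png");crop(t,210,250,320,365,5,"pics/t_up.png")
crop(t,310,160,430,310,4,"pics/t_cr.png");crop(s,120,160,240,310,4,"pics/s_cr.png")
print(get_obs()["time_s"])
E
```

```text
Traceback (most recent call last):
AttributeError: 'float' object has no attribute 'round'
```

Run:
```python
from rig import *
from h import *
D={}
for n in ("scene","top"):
    d=get_image(n); D[n]=d
    for t in ("chute","gate","bottle","tube1","cradle","slide_box","jar","eyepiece"):
        r=find_in(t,n)
        print(n,t,[(round(q["p"],2),round(q["position"][1]*560,1),round(q["position"][0]*420,1)) for q in r[:4]])
pickle.dump(D,open("D.pkl","wb"))
s=D["scene"];crop(s,250,80,340,200,5,"pics/s_up.png");crop(s,250,180,350,310,4.5,"pics/s_lo.png")
t=D["top"];crop(t,200,160,310,270,5.4,"pics/t_lo.png");crop(t,210,250,320,365,5,"pics/t_up.png")
crop(t,310,160,430,310,4,"pics/t_cr.png");crop(s,120,160,240,310,4,"pics/s_cr.png")
print(get_obs()["time_s"])
```

```text
scene chute [(0.94, 291.2, 168.0)]
scene gate [(0.89, 290.7, 172.9)]
scene bottle [(0.64, 294.5, 214.8)]
scene tube1 [(0.7, 206.8, 277.7), (0.64, 288.2, 137.6), (0.6, 217.1, 201.0), (0.55, 292.7, 179.9)]
scene cradle [(0.6, 157.0, 207.3)]
scene slide_box [(0.82, 389.9, 243.2)]
scene jar [(0.55, 151.0, 276.7)]
scene eyepiece [(0.51, 376.7, 305.3)]
top chute [(0.93, 253.4, 247.1)]
top gate [(0.69, 254.9, 249.2)]
top bottle [(0.75, 241.1, 217.9)]
top tube1 [(0.86, 324.4, 189.2), (0.64, 261.4, 301.1), (0.61, 337.1, 277.3), (0.47, 256.3, 275.8)]
top cradle []
top slide_box [(0.83, 151.6, 245.8)]
top jar [(0.83, 371.2, 184.2)]
top eyepiece [(0.49, 171.6, 182.9)]
1.15
```

View pics/s_lo.png

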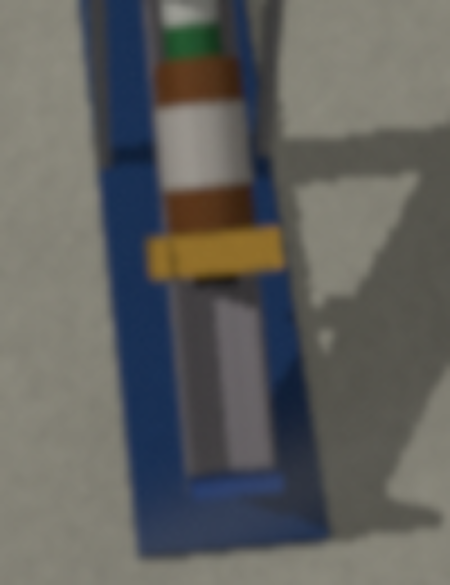

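View pics/s_up.png

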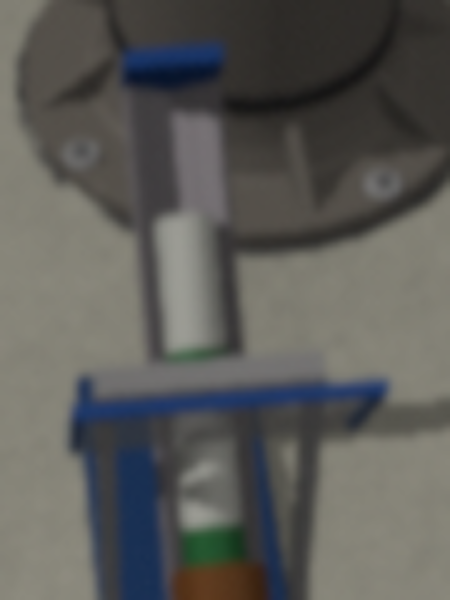

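View pics/t_lo.png

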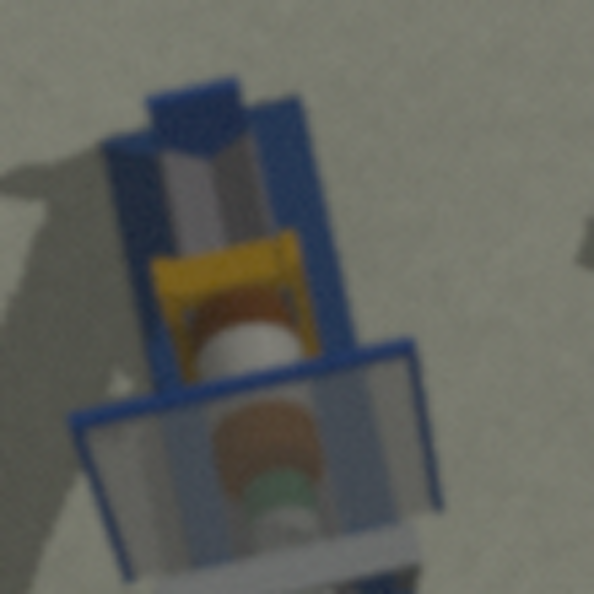

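View pics/t_up.png

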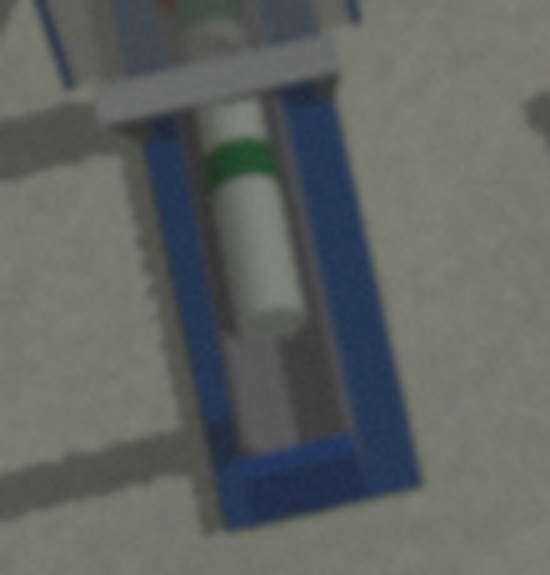

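View pics/t_cr.png

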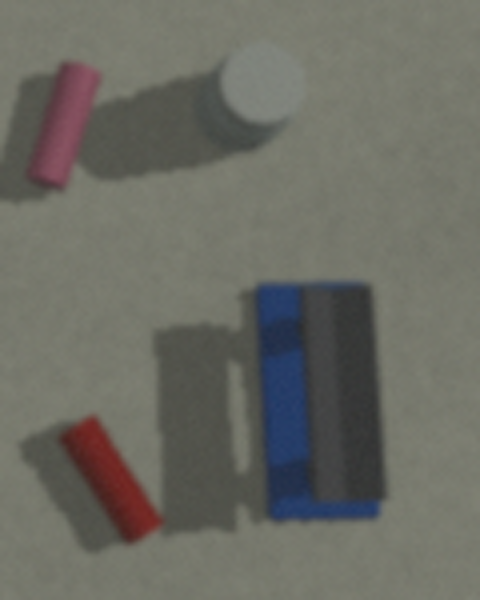

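View pics/s_cr.png

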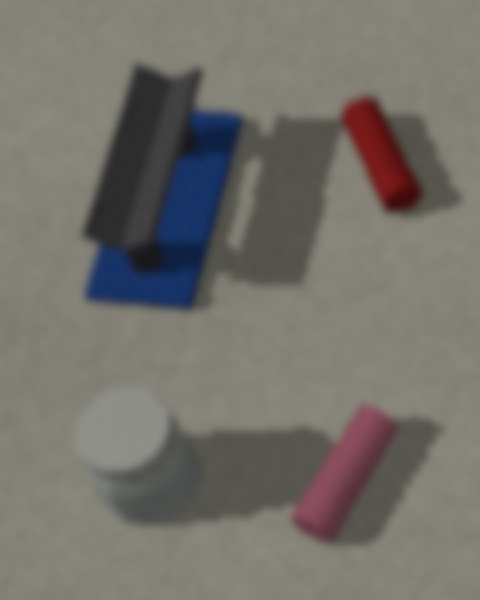

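```bash
cat > fit.py <<'E'
from h import *
D=pickle.load(open("D.pkl","rb"))
S=lambda u,v,s,ox,oy:np.array([(u+.5)/s-.5+ox,(v+.5)/s-.5+oy])
sl=lambda u,v:S(u,v,4.5,250,180); su=lambda u,v:S(u,v,5,250,80); tl=lambda u,v:S(u,v,5.4,200,160); tu=lambda u,v:S(u,v,5,210,250)
C=[("top",tl(205,155),(0,0,0)),
("top",tl(72,416),(-258,62,162)),("top",tl(413,343),(-258,-62,162)),
("scene",su(73,418),(-258,-62,162)),("scene",su(388,383),(-258,62,162)),
("top",tl(152,262),(-100,31,50)),("top",tl(298,233),(-100,-31,50)),
("scene",sl(147,239),(-120,-31,50)),("scene",sl(282,227),(-120,31,50)),("scene",sl(150,280),(-100,-31,50)),("scene",sl(286,268),(-100,31,50)),
("scene",sl(226,472),(0,0,0)),("scene",sl(187,472),(0,-20,14)),("scene",sl(273,471),(0,20,14)),
("scene",su(135,85),(-430,-20,14)),("top",tu(290,445),(-430,0,0)),
]
def Rm(yaw,sl): return (R.from_euler("z",yaw)*R.from_euler("y",sl)).as_matrix()
def res(p,full=False):
    M=Rm(p[3],p[4]); out=[]
    for cam,uv,q in C: out.append(proj(D[cam],p[:3]+M@np.array(q,float))[0]-uv)
    out=np.array(out)
    return out if full else out.ravel()
if __name__=="__main__":
    a=np.radians(30)
    for fix in (True,False):
        f=(lambda p:res(np.r_[p,a])) if fix else res
        r=least_squares(f,[700,0,50,0]+([] if fix else [a]),loss="soft_l1")
        print(r.x,np.degrees(r.x[3:]),r.cost)
        p=np.r_[r.x,a] if fix else r.x
        for c,e in zip(C,res(p,True)): print(c[0],c[2],e.round(1))
        if fix: np.save("chute.npy",p)
E
python3 fit.py
```

```text
[6.41495707e+02 7.80752981e+01 3.95937222e+01 2.31200205e-01] [13.24679596] 16.98220869912547
top (0, 0, 0) [1.5 0.5]
top (-258, 62, 162) [-0.8 -1. ]
top (-258, -62, 162) [ 0.1 -1.1]
scene (-258, -62, 162) [ 0.4 -0.1]
scene (-258, 62, 162) [0.4 2.3]
top (-100, 31, 50) [ 0.7 -0. ]
top (-100, -31, 50) [-0.  -0.2]
scene (-120, -31, 50) [ 1.2 -0.4]
scene (-120, 31, 50) [-0.6  0.1]
scene (-100, -31, 50) [ 1.2 -0.3]
scene (-100, 31, 50) [-0.8  0.1]
scene (0, 0, 0) [ 0.3 -0.8]
scene (0, -20, 14) [0.6 0.7]
scene (0, 20, 14) [-0.8 -0.6]
scene (-430, -20, 14) [0.3 0.2]
top (-430, 0, 0) [2.1 9.7]
[6.42827465e+02 7.83979414e+01 4.10268331e+01 2.31027079e-01
 5.12961970e-01] [13.23687661 29.39055591] 16.04323026772226
top (0, 0, 0) [ 1.4 -0.1]
top (-258, 62, 162) [-0.7 -0.2]
top (-258, -62, 162) [ 0.2 -0.4]
scene (-258, -62, 162) [ 0.3 -0.7]
scene (-258, 62, 162) [0.3 1.7]
top (-100, 31, 50) [ 0.6 -0.3]
top (-100, -31, 50) [-0.1 -0.4]
scene (-120, -31, 50) [ 1.2 -0.4]
scene (-120, 31, 50) [-0.6  0. ]
scene (-100, -31, 50) [ 1.2 -0.4]
scene (-100, 31, 50) [-0.7  0.1]
scene (0, 0, 0) [ 0.4 -0.5]
scene (0, -20, 14) [0.7 0.9]
scene (0, 20, 14) [-0.7 -0.3]
scene (-430, -20, 14) [0.3 0.7]
top (-430, 0, 0) [ 2.2 10. ]
```

```bash
sed -i '/"top",tu(290,445)/s/,("top",tu(290,445),(-430,0,0))//' fit.py
cat > fitc.py <<'E'
from h import *
from fit import S
D=pickle.load(open("D.pkl","rb"))
tc=lambda u,v:S(u,v,4,310,160); sc=lambda u,v:S(u,v,4,120,160)
# cradle x along approx world +X ; y approx world +Y. h = V bottom
C=[("top",tc(259,287),("b",75,35,10)),("top",tc(270,519),("b",-75,35,10)),("top",tc(378,517),("b",-75,-35,10)),
("scene",sc(86,298),("b",75,-35,10)),("scene",sc(191,305),("b",75,35,10)),("scene",sc(241,115),("b",-75,35,10)),
("top",tc(303,285),("t",65,20,14)),("top",tc(371,286),("t",65,-20,14)),("top",tc(316,499),("t",-65,20,14)),("top",tc(385,498),("t",-65,-20,14)),
("scene",sc(84,237),("t",65,-20,14)),("scene",sc(135,65),("t",-65,-20,14)),("scene",sc(203,69),("t",-65,20,14)),("scene",sc(172,79),("t",-65,0,0)),
("top",tc(334,285),("t",65,0,0)),("top",tc(347,498),("t",-65,0,0))]
def res(p,full=False):
    M=R.from_euler("z",p[2]).as_matrix(); o=[]
    for cam,uv,q in C:
        z=q[3]+(p[3] if q[0]=="t" else 0)
        o.append(proj(D[cam],np.array([p[0],p[1],0])+M@np.array([q[1],q[2],z]))[0]-uv)
    o=np.array(o); return o if full else o.ravel()
if __name__=="__main__":
    r=least_squares(res,[400,-250,0,60],loss="soft_l1"); print(r.x,np.degrees(r.x[2]),r.cost)
    for c,e in zip(C,res(r.x,True)): print(c[0],c[2],e.round(1))
    np.save("cradle.npy",r.x)
E
python3 fit.py | grep '\[[0-9. +e]*\] ' ; python3 fitc.py
cat > ov.py <<'E'
from h import *
from fit import Rm
D=pickle.load(open("D.pkl","rb")); p=np.load("chute.npy"); c=np.load("cradle.npy"); M=Rm(p[3],p[4])
for n,(x0,y0,x1,y1) in {"top":(190,160,320,360),"scene":(240,80,340,310)}.items():
    d=D[n]; s=3.0 if n=="top" else 2.6
    im=cv2.resize(d["frame"][:,:,::-1],None,fx=s,fy=s,interpolation=cv2.INTER_CUBIC)
    def ln(a,b,col):
        q=proj(d,p[:3]+np.array([a,b],float)@M.T); q=((q+.5)*s-.5).round().astype(int); cv2.line(im,tuple(map(int,q[0])),tuple(map(int,q[1])),col,1)
    for y,z in((0,0),(20,14),(-20,14)): ln((0,y,z),(-430,y,z),(0,255,0))
    for y in(-22,22):
        ln((-206,y,27),(-120,y,27),(255,0,255))
    for x in (-206,-120): ln((x,-22,27),(x,22,27),(255,0,255))
    for x in (-120,-100): ln((x,-31,50),(x,31,50),(255,255,0))
    for x,y,xx,yy in((-258,-62,-258,62),): 
        for z in(60,162): ln((x,y,z),(xx,yy,z),(0,0,255))
    for x in(-206,-286,-366): ln((x,-14,17),(x,14,17),(255,255,0))
    im=im[int(y0*s):int(y1*s),int(x0*s):int(x1*s)]; cv2.imwrite(f"pics/ov_{n}.png",im)
E
python3 ov.py; python3 -c "
import cv2;a=cv2.imread('pics/ov_top.png');b=cv2.imread('pics/ov_scene.png');import numpy as np
h=598;o=np.zeros((h,a.shape[1]+b.shape[1],3),'uint8');o[:min(h,a.shape[0]),:a.shape[1]]=a[:h];o[:min(h,b.shape[0]),a.shape[1]:]=b[:h];cv2.imwrite('pics/ov.png',o);print(o.shape)"
```

```text
[6.40993718e+02 7.82753345e+01 3.93005384e+01 2.35275842e-01] [13.48031279] 6.569186895167821
 5.11509353e-01] [13.45636357 29.30732713] 5.269520022006235
[ 474.28393782 -305.82768937    6.32068459   54.76964135] 362.148550541413 5.084727340198889
top ('b', 75, 35, 10) [-0.3 -1.7]
top ('b', -75, 35, 10) [ 0.4 -0.2]
top ('b', -75, -35, 10) [ 1.3 -0.2]
scene ('b', 75, -35, 10) [-0.9 -0.6]
scene ('b', 75, 35, 10) [-0.   0.2]
scene ('b', -75, 35, 10) [ 0.7 -0.8]
top ('t', 65, 20, 14) [ 0.4 -0.5]
top ('t', 65, -20, 14) [-0.2 -1. ]
top ('t', -65, 20, 14) [0.6 0.3]
top ('t', -65, -20, 14) [0.1 0.2]
scene ('t', 65, -20, 14) [ 0.4 -0.4]
scene ('t', -65, -20, 14) [ 1.1 -0.2]
scene ('t', -65, 20, 14) [-0.7  0.1]
scene ('t', -65, 0, 0) [0.7 0.2]
top ('t', 65, 0, 0) [-0.6  0.1]
top ('t', -65, 0, 0) [-0.4  0.5]
(598, 650, 3)
```

View pics/ov.png

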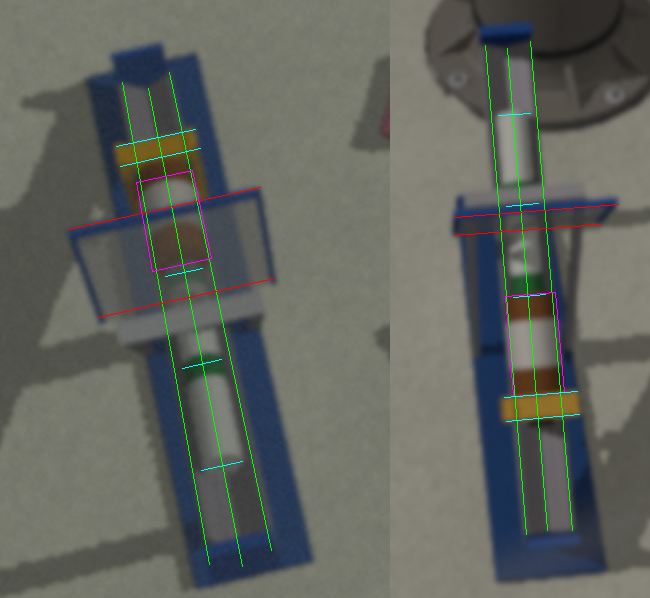

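```bash
cat > plan.py <<'E'
from h import *
from fit import Rm
p=np.load("chute.npy"); M=Rm(p[3],p[4]); c=np.load("cradle.npy")
W=lambda q:p[:3]+M@np.array(q,float)
# desired tool attitude in chute: x=-cy,y=-cx,z=-cz
Tg=M@np.array([[0,-1,0],[-1,0,0],[0,0,-1.]])
L=154.7
Mc=R.from_euler("z",c[2]).as_matrix()
Tc=Mc@np.array([[0,-1,0],[-1,0,0],[0,0,-1.]])
def delta(o,pos,T):
    dp=pos-o["ee_pos"]; rv=(R.from_matrix(T)*R.from_quat(o["orientation"]).inv()).as_rotvec()
    return dp/50, np.degrees(rv)/10
E
python3 - <<'E'
from plan import *
from rig import get_obs
np.set_printoptions(precision=3,suppress=True)
print("bottle",W((-163,0,27)),"hood top",W((-258,62,162)),W((-258,-62,162)),W((-430,0,43)))
for z in (30,60,150,250): print(z,"TCP",W((-158,0,z+L)))
print("cradle TCP",c, [c[0],c[1],c[3]+27+L])
o=get_obs(); print(delta(o,W((-158,0,150+L)),Tg), M)
E
```

```text
bottle [516.849  48.516 144.183] hood top [488.03  105.364 308.597] [516.936 -15.22  308.597] [299.77   -3.521 291.54 ]
30 TCP [597.737  67.906 278.255]
60 TCP [612.324  71.403 304.236]
150 TCP [656.084  81.893 382.178]
250 TCP [704.707  93.548 468.781]
cradle TCP [ 474.284 -305.828    6.321   54.77 ] [np.float64(474.2839378207317), np.float64(-305.82768936988185), np.float64(236.46964135015637)]
(array([  8.293, -10.968,  -0.45 ]), array([ -3.956,   0.258, -14.131])) [[ 0.842 -0.233  0.486]
 [ 0.202  0.972  0.117]
 [-0.5    0.     0.866]]
```

Request:
jog_arm(commands="0.6 -0.8 0.5 0 0 -1;0.7 -0.9 0.4 0 0 -1;0.7 -0.9 0.3 0 0 -1;0.7 -0.9 0.3 0 0 -1;0.75 -0.9 0 0 0 -1;0.75 -0.9 0 0 0 -1;0.75 -0.9 0 0 0 -1;0.75 -0.9 0 0 0 -1;0.75 -0.9 0 0 0 -1;0.75 -0.9 0 0 0 -1;0.75 -0.9 0 0 0 -1;0.75 -0.9 0 0 0 -1", hand=1, grip_force=20)

```text
time_s: 2.65
ee_pos: [677.4, 94.0, 479.9]
orientation: [0.902, -0.433, 0.0, -0.0]
ft_force: [0.3, 1.0, 0.2]
gripper_width: 85.6
```

Run:
```python
from plan import *
from rig import get_obs
np.set_printoptions(precision=3,suppress=True)
o=get_obs(); print(o["time_s"],o["joint_positions"],o["ee_pos"]);print(delta(o,W((-158,0,200+L)),Tg))
```

```text
2.65 [-0.713  0.457  0.696  1.522 -0.301  1.271 -0.873] [677.417  93.976 479.913]
(array([ 0.06 , -0.125, -1.089]), array([-1.333,  2.718, -2.468]))
```

Request:
jog_arm(commands="0.02 -0.03 -0.27 -0.333 0.68 -0.617;0.02 -0.03 -0.27 -0.333 0.68 -0.617;0.02 -0.03 -0.27 -0.333 0.68 -0.617;0 -0.03 -0.27 -0.333 0.68 -0.617;0 0 0 0 0 0;0 0 0 0 0 0")

```text
time_s: 3.4
ee_pos: [679.6, 89.2, 426.3]
orientation: [0.761, -0.595, -0.16, 0.202]
ft_force: [-0.0, -1.0, -0.5]
gripper_width: 84.9
```

Run:
```python
from plan import *
from rig import *
np.set_printoptions(precision=3,suppress=True)
o=get_obs(); print(o["time_s"],o["joint_positions"],o["ee_pos"]);print(delta(o,W((-158,0,200+L)),Tg),o["ft_force"])
d=get_image("wrist"); pickle.dump((d,o),open("w1.pkl","wb")); 
im=d["frame"][:,:,::-1].copy(); cv2.imwrite("pics/w1.png",im)
def ln(a,b,col):
    q=proj(d,np.array([W(a),W(b)])).round().astype(int); cv2.line(im,tuple(map(int,q[0])),tuple(map(int,q[1])),col,1)
for y,z in((0,0),(20,14),(-20,14)): ln((0,y,z),(-300,y,z),(0,255,0))
for y in(-22,22): ln((-206,y,27),(-120,y,27),(255,0,255))
for x in (-206,-120): ln((x,-22,27),(x,22,27),(255,0,255))
for x in (-120,-100): ln((x,-31,50),(x,31,50),(255,255,0))
cv2.imwrite("pics/w1o.png",im)
```

```text
3.4 [-0.677  0.694  0.768  1.391 -0.307  1.739 -1.215] [679.59   89.159 426.288]
(array([ 0.016, -0.029, -0.016]), array([-0.022,  0.011, -0.038])) [-0.047 -0.956 -0.48 ]
```

View pics/w1o.png

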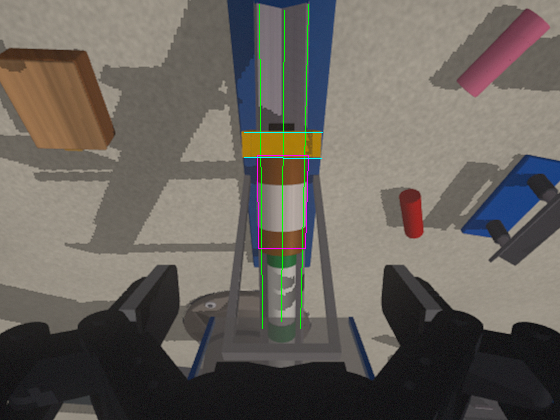

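View pics/w1.png

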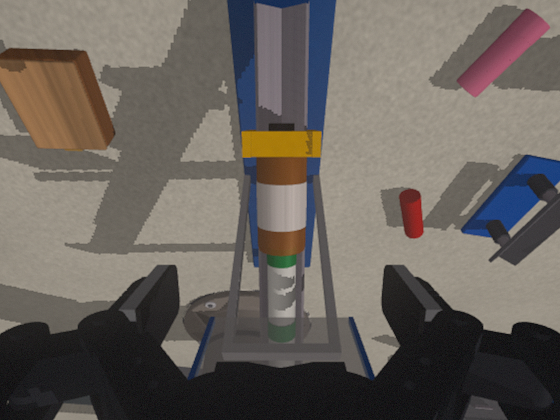

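```bash
python3 - <<'E'
from plan import *
d,o=pickle.load(open("w1.pkl","rb"))
f=d["frame"].astype(int)
T=R.from_quat(o["orientation"]).as_matrix()
for r in (165,170,175,238,243,195,215):
    print(r,[tuple(f[r,c]) for c in list(range(252,262,1))],[tuple(f[r,c]) for c in range(300,311)])
g=lambda s,u:o["ee_pos"]+T@np.array([s,u,155.])
print("gripper midplane px along depth:",proj(d,[o["ee_pos"]+T@np.array([0,0,z]) for z in (155,250,350)]), proj(d,[o["ee_pos"]+T@np.array([0,y,332]) for y in (-40,0,40)]))
print("cam in tool",T.T@(d["eye"]-o["ee_pos"]))
E
python3 - <<'E'
import sys; sys.path.insert(0,'.')
import cv2
im=cv2.imread('pics/w1.png')[120:345,225:340]; cv2.imwrite('pics/w1c.png',cv2.resize(im,None,fx=2.6,fy=2.6,interpolation=cv2.INTER_NEAREST))
E
```

```text
165 [(np.int64(48), np.int64(65), np.int64(99)), (np.int64(46), np.int64(61), np.int64(93)), (np.int64(45), np.int64(60), np.int64(93)), (np.int64(47), np.int64(58), np.int64(87)), (np.int64(61), np.int64(55), np.int64(63)), (np.int64(76), np.int64(51), np.int64(33)), (np.int64(79), np.int64(54), np.int64(34)), (np.int64(78), np.int64(52), np.int64(32)), (np.int64(80), np.int64(53), np.int64(32)), (np.int64(81), np.int64(55), np.int64(35))] [(np.int64(114), np.int64(71), np.int64(38)), (np.int64(112), np.int64(69), np.int64(35)), (np.int64(111), np.int64(68), np.int64(39)), (np.int64(111), np.int64(68), np.int64(38)), (np.int64(113), np.int64(71), np.int64(39)), (np.int64(110), np.int64(67), np.int64(32)), (np.int64(93), np.int64(68), np.int64(68)), (np.int64(52), np.int64(68), np.int64(100)), (np.int64(49), np.int64(68), np.int64(108)), (np.int64(50), np.int64(67), np.int64(105)), (np.int64(50), np.int64(68), np.int64(104))]
170 [(np.int64(45), np.int64(51), np.int64(73)), (np.int64(47), np.int64(53), np.int64(75)), (np.int64(46), np.int64(51), np.int64(75)), (np.int64(43), np.int64
[... 5108 characters left out ...]
4(154), np.int64(148)), (np.int64(168), np.int64(156), np.int64(150)), (np.int64(167), np.int64(155), np.int64(149)), (np.int64(166), np.int64(154), np.int64(147)), (np.int64(149), np.int64(141), np.int64(139)), (np.int64(102), np.int64(105), np.int64(120)), (np.int64(45), np.int64(64), np.int64(106)), (np.int64(49), np.int64(69), np.int64(108)), (np.int64(50), np.int64(68), np.int64(106)), (np.int64(54), np.int64(72), np.int64(111))]
gripper midplane px along depth: [[281.22449307 290.68585921]
 [280.69668509 222.72132984]
 [280.46248199 192.56357587]] [[280.49497894 151.97906262]
 [280.49380556 196.59703415]
 [280.49270931 238.28201491]]
cam in tool [ -0.50413365 -66.16204525  30.83496486]
```

View pics/w1c.png

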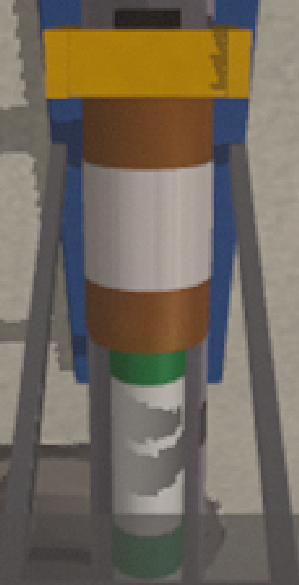

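```bash
cat > st.py <<'E'
from plan import *
from rig import get_obs
np.set_printoptions(precision=3,suppress=True)
def chute_state(o=None):
    o=o or get_obs(); T=R.from_quat(o["orientation"]).as_matrix()
    g=M.T@(o["ee_pos"]+T[:,2]*L-p[:3])
    return o,g
if __name__=="__main__":
    o,g=chute_state(); print("t",o["time_s"],"grasp pt in chute",g,"F chute",M.T@o["ft_force"],"w",o["gripper_width"],"rot err",delta(o,o["ee_pos"],Tg)[1], "q",o["joint_positions"])
E
python3 st.py
python3 - <<'E'
from st import *
o,g=chute_state()
for x,y,z in ((-158,g[1]-.7,100),(-158,g[1]-.7,25)):
    t=np.array([x,y,z]); print(t, M@(t-g)/50)
E
```

```text
t 3.45 grasp pt in chute [-158.648    1.593  200.789] F chute [-0.732  0.016 -0.487] w 85.32743900857696 rot err [-0.024  0.012 -0.036] q [-0.677  0.694  0.768  1.391 -0.307  1.74  -1.215]
[-158.       0.893  100.   ] [-0.966 -0.246 -1.752]
[-158.       0.893   25.   ] [-1.695 -0.421 -3.051]
```

Request:
jog_arm(commands="-0.24 -0.06 -0.44 0 0 -0.03;-0.24 -0.06 -0.44 -0.02 0.01 0;-0.24 -0.06 -0.44 0 0 0;-0.246 -0.066 -0.43 0 0 0;-0.18 -0.045 -0.33 0 0 0;0 0 0 0 0 0;0 0 0 0 0 0")

```text
time_s: 4.32
ee_pos: [622.7, 74.9, 322.7]
orientation: [0.758, -0.598, -0.161, 0.204]
ft_force: [-0.0, 1.0, 0.4]
gripper_width: 85.2
```

```bash
python3 st.py
python3 - <<'E'
from plan import *
from rig import *
d=get_image("wrist"); cv2.imwrite("pics/w2.png",d["frame"][:,:,::-1]); f=d["frame"].astype(int)
o=get_obs();T=R.from_quat(o["orientation"]).as_matrix()
for r in (150,160,170,200,230,260,280,290,300):
    row=f[r]; m=row[:,0]-row[:,2]  # red minus blue
    i=np.where(m>-5)[0]; i=i[(i>215)&(i<350)]; print(r,i.min() if len(i) else 0,i.max() if len(i) else 0)
print(proj(d,[o["ee_pos"]+T@np.array([0,0,z]) for z in (155,200,240)]))
E
```

```text
t 4.325 grasp pt in chute [-158.022    0.98    81.402] F chute [-0.009  0.952  0.405] w 85.21802129840475 rot err [ 0.002 -0.009  0.002] q [-0.714  0.7    0.748  1.637 -0.323  1.506 -1.197]
150 216 349
160 216 349
170 216 349
200 216 349
230 216 349
260 216 349
280 216 349
290 216 349
300 216 349
[[281.33445287 290.50186786]
 [280.9995938  249.74518022]
 [280.81335009 227.07690661]]
```

View pics/w2.png

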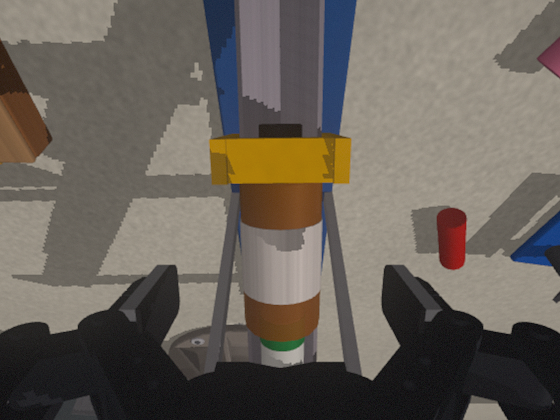

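Request:
jog_arm(commands="-0.14 -0.035 -0.25 0 0 0;-0.14 -0.035 -0.25 0 0 0;-0.14 -0.035 -0.25 0 0 0;-0.126 -0.034 -0.227 0 0 0;0 0 0 0 0 0;0 0 0 0 0 0")

```text
time_s: 5.12
ee_pos: [595.1, 67.8, 273.1]
orientation: [0.758, -0.598, -0.161, 0.204]
ft_force: [-0.3, 0.5, 0.0]
gripper_width: 85.5
```

```bash
python3 st.py
python3 - <<'E'
from plan import *
from rig import *
d=get_image("wrist"); cv2.imwrite("pics/w3.png",d["frame"][:,:,::-1])
E
```

```text
t 5.125 grasp pt in chute [-158.101    0.559   24.237] F chute [-0.165  0.534 -0.053] w 85.4984236195579 rot err [ 0.005 -0.016  0.005] q [-0.719  0.719  0.73   1.736 -0.343  1.395 -1.18 ]
```

View pics/w3.png

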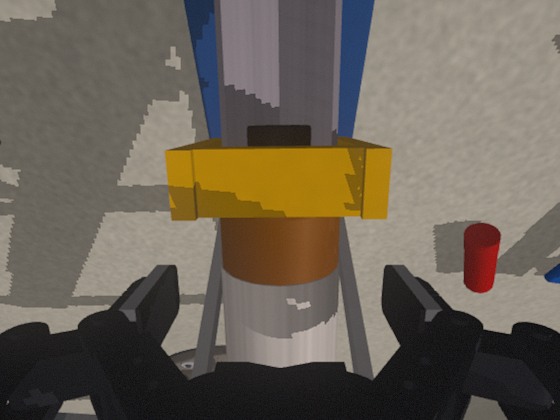

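Request:
jog_arm(commands="0 0 0 0 0 0;0 0 0 0 0 0;0 0 0 0 0 0;0 0 0 0 0 0;0 0 0 0 0 0", hand=0, grip_force=20)

```text
time_s: 5.8
ee_pos: [595.1, 67.7, 273.1]
orientation: [0.758, -0.598, -0.161, 0.204]
ft_force: [2.0, -1.0, 6.5]
gripper_width: 44.0
```

```bash
python3 st.py
```

```text
t 5.8 grasp pt in chute [-158.171    0.393   24.247] F chute [-1.803 -1.478  6.454] w 43.985962076471246 rot err [ 0.006 -0.015  0.005] q [-0.719  0.719  0.73   1.737 -0.342  1.395 -1.18 ]
```

Request:
jog_arm(commands="0.006 0.001 0.01 0 0 0;-0.042 -0.01 0.025 0 0 0;-0.042 -0.01 0.025 0 0 0;0 0 0 0 0 0", hand=0, grip_force=35)

```text
time_s: 6.3
ee_pos: [591.6, 66.9, 275.7]
orientation: [0.758, -0.598, -0.16, 0.204]
ft_force: [7.9, -1.9, -6.6]
gripper_width: 43.2
```

```bash
python3 st.py
```

```text
t 6.3 grasp pt in chute [-162.235    0.378   24.672] F chute [ 9.571 -3.688 -2.066] w 43.16555809234989 rot err [ 0.006 -0.003  0.003] q [-0.723  0.711  0.733  1.745 -0.339  1.393 -1.181]
```

Request:
jog_arm(commands="0 0 0 0 0 0;0 0 0 0 0 0")

```text
time_s: 6.55
ee_pos: [591.6, 66.9, 275.7]
orientation: [0.758, -0.598, -0.16, 0.204]
ft_force: [8.8, -2.2, -6.7]
gripper_width: 43.0
```

```bash
python3 st.py;  python3 - <<'E'
from plan import *
from rig import *
d=get_image("wrist"); cv2.imwrite("pics/w4.png",d["frame"][:,:,::-1]); print(get_obs()["torque"])
d=get_image("scene"); crop(d,250,120,340,260,4,"pics/s4.png")
E
```

```text
t 6.55 grasp pt in chute [-162.244    0.406   24.653] F chute [10.282 -4.18  -1.774] w 43.00530469697407 rot err [ 0.007 -0.004  0.002] q [-0.723  0.711  0.733  1.745 -0.339  1.393 -1.181]
[-0.15584623 -2.59940417  0.41436969]
```

View pics/w4.png

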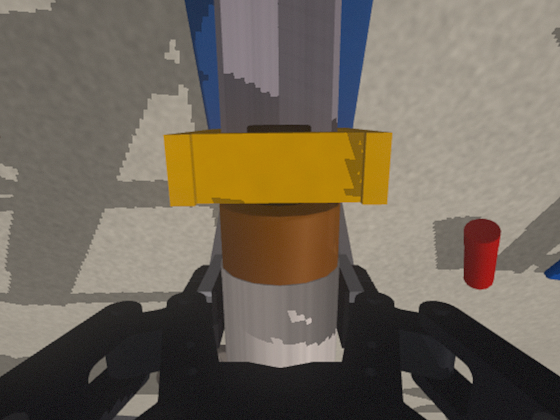

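View pics/s4.png

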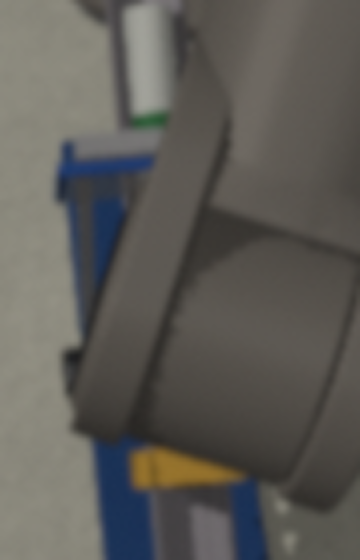

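Request:
jog_arm(commands="0 0 0 0 0 0;0 0 0 0 0 0", grip_force=20)

```text
time_s: 6.9
ee_pos: [591.6, 66.9, 275.7]
orientation: [0.758, -0.598, -0.16, 0.204]
ft_force: [8.3, -2.0, -5.8]
gripper_width: 43.1
```

```bash
python3 st.py
```

```text
t 6.9 grasp pt in chute [-162.215    0.397   24.669] F chute [ 9.52  -3.928 -1.249] w 43.135181701648854 rot err [ 0.006 -0.004  0.003] q [-0.723  0.711  0.733  1.745 -0.339  1.393 -1.181]
```

Request:
jog_arm(commands="0.042 0.01 -0.025 0 0 0;0.025 0.006 -0.015 0 0 0;0 0 0 0 0 0")

```text
time_s: 7.28
ee_pos: [593.8, 67.3, 274.1]
orientation: [0.757, -0.598, -0.162, 0.205]
ft_force: [-4.8, -2.4, 9.0]
gripper_width: 43.1
```

```bash
python3 st.py
```

```text
t 7.275 grasp pt in chute [-160.251    0.406   24.359] F chute [-8.996 -1.2    5.223] w 43.10817538864287 rot err [ 0.008 -0.031  0.009] q [-0.72   0.717  0.731  1.739 -0.341  1.398 -1.18 ]
```

Request:
jog_arm(commands="0.02 0.005 -0.012 0 0 0;0 0 0 0 0 0")

```text
time_s: 7.52
ee_pos: [594.5, 67.4, 273.6]
orientation: [0.757, -0.598, -0.163, 0.206]
ft_force: [-7.6, -2.8, 12.7]
gripper_width: 43.5
```

```bash
python3 st.py
```

```text
t 7.525 grasp pt in chute [-159.598    0.388   24.318] F chute [-13.357  -0.921   7.01 ] w 43.5292703909772 rot err [ 0.008 -0.038  0.01 ] q [-0.719  0.719  0.731  1.737 -0.342  1.399 -1.18 ]
```

Request:
jog_arm(commands="0 0 0 0 0 0;0 0 0 0 0 0;0 0 0 0 0 0", hand=0.75)

```text
time_s: 7.9
ee_pos: [595.3, 68.1, 273.2]
orientation: [0.758, -0.598, -0.161, 0.204]
ft_force: [0.4, 0.2, 0.1]
gripper_width: 64.1
```

```bash
python3 st.py;  python3 - <<'E'
from plan import *
from rig import *
d=get_image("wrist"); cv2.imwrite("pics/w5.png",d["frame"][:,:,::-1])
E
```

```text
t 7.9 grasp pt in chute [-157.955    0.781   24.427] F chute [0.288 0.08  0.311] w 64.10921684260839 rot err [ 0.005 -0.018  0.004] q [-0.719  0.72   0.73   1.736 -0.343  1.396 -1.18 ]
```

View pics/w5.png

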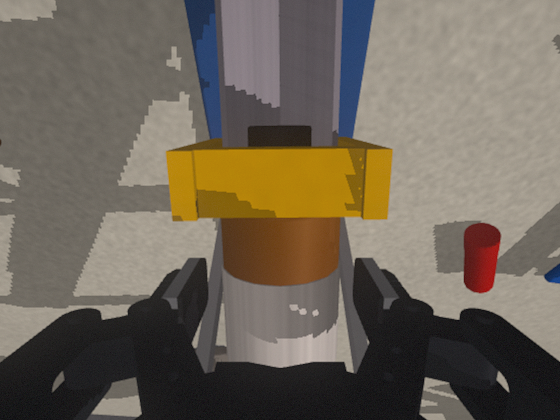

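Request:
jog_arm(commands="0.044 0.006 0.078 0 0.01 0;0.045 0.007 0.078 0 0 0;0 0 0 0 0 0")

```text
time_s: 8.32
ee_pos: [600.0, 68.6, 281.4]
orientation: [0.758, -0.598, -0.162, 0.205]
ft_force: [-0.9, -0.4, 0.4]
gripper_width: 63.9
```

Request:
jog_arm(commands="0 0 0 0 0 0;0 0 0 0 0 0;0 0 0 0 0 0;0 0 0 0 0 0;0 0 0 0 0 0", hand=0, grip_force=20)

```text
time_s: 8.95
ee_pos: [599.8, 68.7, 281.1]
orientation: [0.758, -0.598, -0.162, 0.205]
ft_force: [0.1, 1.9, 1.3]
gripper_width: 43.3
```

```bash
python3 st.py
```

```text
t 8.95 grasp pt in chute [-158.318    0.393   33.513] F chute [-0.238  1.876  1.419] w 43.32220129901572 rot err [ 0.004 -0.028  0.004] q [-0.717  0.716  0.733  1.72  -0.339  1.416 -1.182]
```

Request:
jog_arm(commands="0.003 0.001 0.006 0 0 0;-0.042 -0.01 0.025 0 0 0;-0.042 -0.01 0.025 0 0 0;0 0 0 0 0 0")

```text
time_s: 9.45
ee_pos: [595.5, 67.5, 284.0]
orientation: [0.758, -0.598, -0.162, 0.205]
ft_force: [-0.1, -0.5, -0.4]
gripper_width: 43.3
```

```bash
python3 st.py
```

```text
t 9.45 grasp pt in chute [-163.59     0.198   33.85 ] F chute [ 0.041 -0.488 -0.432] w 43.328684487415785 rot err [ 0.005 -0.028  0.006] q [-0.722  0.707  0.737  1.729 -0.335  1.415 -1.183]
```

Run:
```python
from plan import *
from rig import *
d=get_image("wrist"); cv2.imwrite("pics/w6.png",d["frame"][:,:,::-1]); print(get_obs()["ft_force"])
```

```text
[ 0.69653144  0.23159655 -0.79067634]
```

View pics/w6.png

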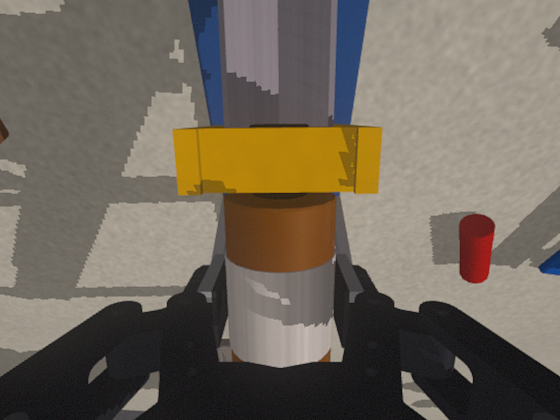

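Request:
jog_arm(commands="-0.067 -0.016 0.04 0 0 0;-0.084 -0.02 0.05 0 0 0;-0.084 -0.02 0.05 0 0 0;-0.084 -0.02 0.05 0 0 0;-0.084 -0.02 0.05 0 0 0;-0.084 -0.02 0.05 0 0 0;-0.042 -0.01 0.025 0 0 0;0 0 0 0 0 0")

```text
time_s: 10.5
ee_pos: [569.1, 61.3, 299.7]
orientation: [0.758, -0.598, -0.162, 0.205]
ft_force: [0.5, -0.4, -1.5]
gripper_width: 43.4
```

```bash
python3 st.py
python3 - <<'E'
from plan import *
from rig import *
d=get_image("wrist"); cv2.imwrite("pics/w7.png",d["frame"][:,:,::-1]); print(get_obs()["ft_force"])
E
```

```text
t 10.5 grasp pt in chute [-194.907    0.387   33.913] F chute [ 1.051 -0.494 -1.1  ] w 43.362317373813795 rot err [ 0.005 -0.028  0.005] q [-0.751  0.651  0.756  1.788 -0.31   1.408 -1.189]
[ 0.49303426  0.29798997 -0.7503581 ]
```

View pics/w7.png

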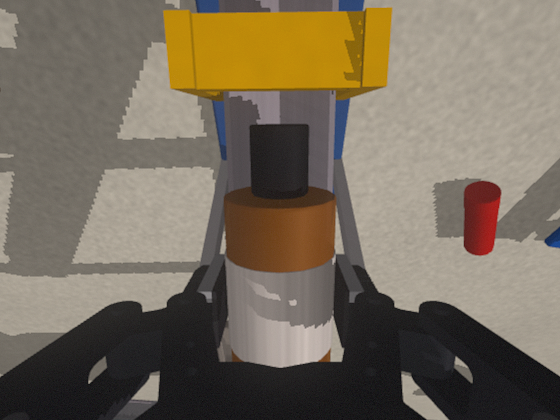

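Request:
jog_arm(commands="0.029 0.007 0.052 0 0 0;0.029 0.007 0.052 0 0 0;0.05 0.012 0.087 0 0 0;0.097 0.023 0.173 0 0 0;0.097 0.023 0.173 0 0 0;0.146 0.035 0.26 0 0 0;0.146 0.035 0.26 0 0 0;0.146 0.035 0.26 0 0 0;0.194 0.047 0.346 0 0 0;0.194 0.047 0.346 0 0 0;0.194 0.047 0.346 0 0 0;0.1 0.023 0.173 0 0 0")

```text
time_s: 12.05
ee_pos: [640.9, 78.4, 427.2]
orientation: [0.758, -0.598, -0.162, 0.205]
ft_force: [0.5, 0.2, -1.1]
gripper_width: 43.3
```

```bash
python3 st.py
python3 - <<'E'
from plan import *
from rig import *
d=get_image("wrist"); cv2.imwrite("pics/w8.png",d["frame"][:,:,::-1]); print(get_obs()["ft_force"])
d=get_image("top"); cv2.imwrite("pics/t8.png",d["frame"][:,:,::-1])
E
```

```text
t 12.05 grasp pt in chute [-194.57     0.21   181.194] F chute [ 1.051  0.086 -0.685] w 43.287557571651 rot err [ 0.005 -0.022  0.005] q [-0.721  0.631  0.79   1.499 -0.279  1.701 -1.219]
[-0.35026105 -0.07184412  0.48924525]
```

View pics/w8.png

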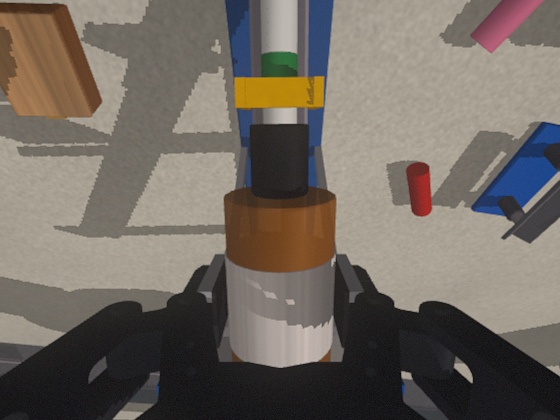

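View pics/t8.png

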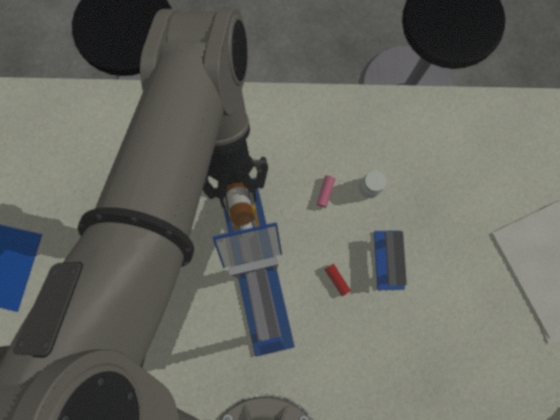

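Run:
```python
from st import *
o,g=chute_state()
tgt=np.array([c[0],c[1],0])+Mc@np.array([4.7,0,0])+[0,0,c[3]+33.5+L]
print("TCP target at touch (est)",tgt)
dp,rv=delta(o,tgt+[0,0,60],Tc); print(dp,rv)
D=pickle.load(open("D.pkl","rb"))
print("jar",onplane(D["top"],372,184,75),"red",onplane(D["top"],337,279,10),"pink",onplane(D["top"],326,191,10))
```

```text
TCP target at touch (est) [ 478.981 -305.651  242.97 ]
[-3.236 -7.68  -2.475] [ 0.41  -3.    -1.102]
jar [ 652.067 -250.817   75.   ] red [ 421.424 -172.482   10.   ] pink [ 646.911 -145.31    10.   ]
```

Request:
jog_arm(commands="0 -0.6 0.1 0.068 -0.5 -0.184;0 -0.64 0 0.068 -0.5 -0.184;0 -0.64 0 0.068 -0.5 -0.184;0 -0.64 0 0.068 -0.5 -0.184;0 -0.64 0 0.068 -0.5 -0.184;0 -0.64 0 0.068 -0.5 -0.184;-0.54 -0.64 -0.4 0 0 0;-0.54 -0.64 -0.4 0 0 0;-0.54 -0.64 -0.4 0 0 0;-0.54 -0.64 -0.4 0 0 0;-0.54 -0.64 -0.4 0 0 0;-0.5 -0.6 -0.4 0 0 0")

```text
time_s: 13.65
ee_pos: [478.8, -302.3, 310.0]
orientation: [0.72, -0.694, -0.001, 0.001]
ft_force: [0.9, -0.3, -1.2]
gripper_width: 43.5
```

Request:
jog_arm(commands="0 0 0 0 0 0;0 0 0 0 0 0;0 0 0 0 0 0")

```text
time_s: 14.02
ee_pos: [481.1, -300.8, 311.2]
orientation: [0.721, -0.693, -0.0, 0.0]
ft_force: [0.3, -0.1, -1.4]
gripper_width: 42.9
```

```bash
cat > cr.py <<'E'
from st import *
def cstate(o=None):
    o=o or get_obs(); T=R.from_quat(o["orientation"]).as_matrix()
    g=Mc.T@(o["ee_pos"]+T[:,2]*L-np.array([c[0],c[1],0])); return o,g
if __name__=="__main__":
    o,g=cstate(); print("t",o["time_s"],"grasp in cradle",g,"F",o["ft_force"],"w",o["gripper_width"],"rot err",delta(o,o["ee_pos"],Tc)[1],"q",o["joint_positions"])
E
python3 cr.py
python3 - <<'E'
from cr import *
from rig import *
d=get_image("wrist"); o=get_obs(); pickle.dump((d,o),open("w9.pkl","wb")); im=d["frame"][:,:,::-1].copy(); cv2.imwrite("pics/w9.png",im)
def ln(a,b,col):
    q=proj(d,np.array([c[0],c[1],0])+np.array([a,b],float)@Mc.T).round().astype(int); cv2.line(im,tuple(map(int,q[0])),tuple(map(int,q[1])),col,1)
h=c[3]
for y,z in((0,h),(20,h+14),(-20,h+14)): ln((-65,y,z),(65,y,z),(0,255,0))
ln((65,-20,h+14),(65,20,h+14),(0,255,0))
for y in(-35,35): ln((-75,y,10),(75,y,10),(255,0,255))
ln((75,-35,10),(75,35,10),(255,0,255))
cv2.imwrite("pics/w9o.png",im)
d=get_image("top"); crop(d,310,160,430,310,4,"pics/t9.png")
d=get_image("scene"); crop(d,110,140,250,310,3.5,"pics/s9.png")
E
```

```text
t 14.025 grasp in cradle [  6.89    4.745 156.473] F [ 0.292 -0.065 -1.434] w 42.91705203287843 rot err [ 0.    -0.003 -0.007] q [-0.194  0.476  0.83   1.972 -0.45   0.888 -0.658]
```

View pics/w9o.png

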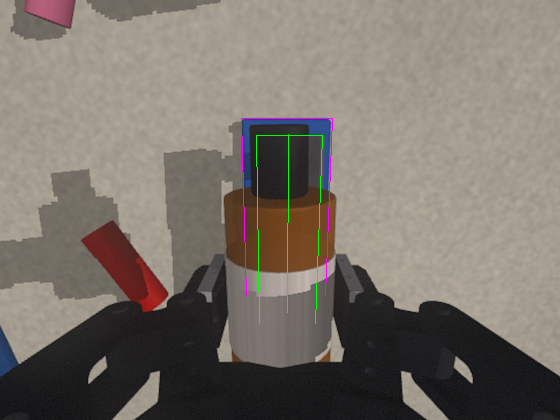

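View pics/s9.png

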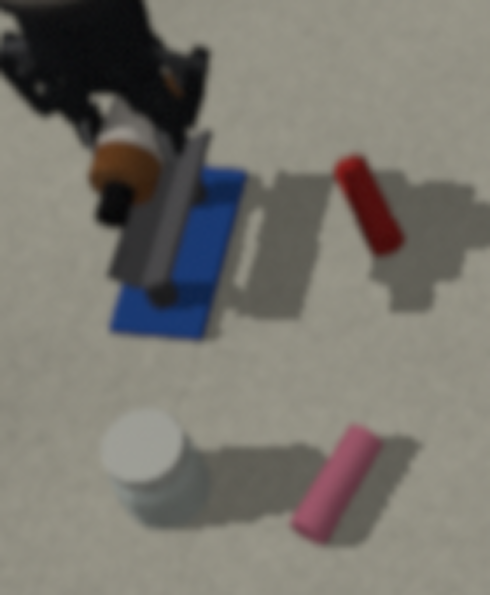

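View pics/w9.png

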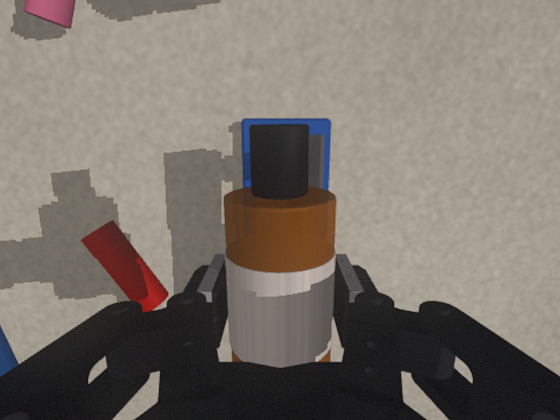

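```bash
python3 - <<'E'
from cr import *
d,o=pickle.load(open("w9.pkl","rb")); T=R.from_quat(o["orientation"]).as_matrix()
w=lambda q:o["ee_pos"]+T@np.array(q,float)
for a in (2,5,8):
  for dz in (3,6.5,10):
    z=L+dz
    print(a,dz,"necktip top",proj(d,w((0,a-69,z-11)))[0],"side",proj(d,w((11,a-69,z)))[0],proj(d,w((-11,a-69,z)))[0],"shoulder side",proj(d,w((22,a-43,z)))[0],proj(d,w((-22,a-43,z)))[0])
E
python3 - <<'E'
import cv2
im=cv2.imread('pics/w9.png')[110:380,200:360]; cv2.imwrite('pics/w9c.png',cv2.resize(im,None,fx=2.2,fy=2.2,interpolation=cv2.INTER_NEAREST))
E
```

```text
2 3 necktip top [281.448 118.21 ] side [311.854 118.455] [250.781 118.463] shoulder side [339.112 189.427] [223.403 189.449]
2 6.5 necktip top [281.404 118.294] side [310.996 118.525] [251.565 118.534] shoulder side [337.603 187.684] [224.846 187.705]
2 10 necktip top [281.363 118.373] side [310.183 118.592] [252.308 118.6  ] shoulder side [336.169 186.027] [226.216 186.047]
5 3 necktip top [281.44  127.613] side [311.652 127.045] [250.968 127.054] shoulder side [338.756 197.138] [223.747 197.16 ]
5 6.5 necktip top [281.396 127.422] side [310.805 126.886] [251.743 126.894] shoulder side [337.265 195.209] [225.172 195.231]
5 10 necktip top [281.355 127.243] side [310.002 126.735] [252.477 126.743] shoulder side [335.848 193.376] [226.527 193.397]
8 3 necktip top [281.431 136.886] side [311.453 135.526] [251.154 135.535] shoulder side [338.405 204.756] [224.086 204.779]
8 6.5 necktip top [281.388 136.428] side [310.616 135.143] [251.918 135.152] shoulder side [336.931 202.647] [225.495 202.669]
8 10 necktip top [281.348 135.996] side [309.823 134.779] [252.644 134.787] shoulder side [335.53  200.641] [226.834 200.663]
```

View pics/w9c.png

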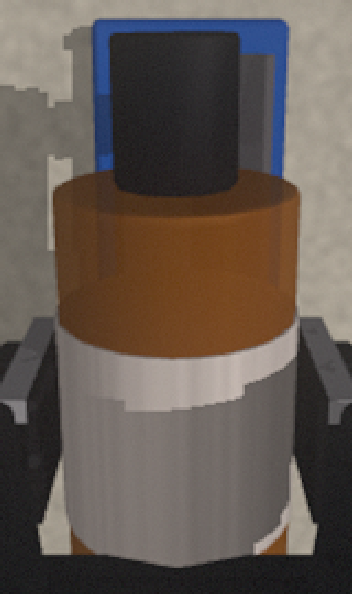

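Request:
jog_arm(commands="-0.02 -0.04 -0.24 0 0 0;-0.023 -0.047 -0.24 0 0 0;0 0 -0.24 0 0 0;0 0 -0.24 0 0 0;0 0 0 0 0 0;0 0 0 0 0 0")

```text
time_s: 14.92
ee_pos: [478.3, -306.1, 263.1]
orientation: [0.72, -0.694, -0.0, 0.0]
ft_force: [-0.0, 0.7, 0.1]
gripper_width: 43.4
```

```bash
python3 cr.py
python3 - <<'E'
from cr import *
from rig import *
d=get_image("wrist"); cv2.imwrite("pics/w10.png",d["frame"][:,:,::-1])
d=get_image("scene"); crop(d,130,160,200,250,6,"pics/s10.png")
E
```

```text
t 14.925 grasp in cradle [  3.818  -0.508 108.437] F [-0.049  0.656  0.058] w 43.36013260305674 rot err [ 0.002 -0.005  0.003] q [-0.13   0.541  0.768  2.001 -0.519  0.804 -0.595]
```

View pics/w10.png

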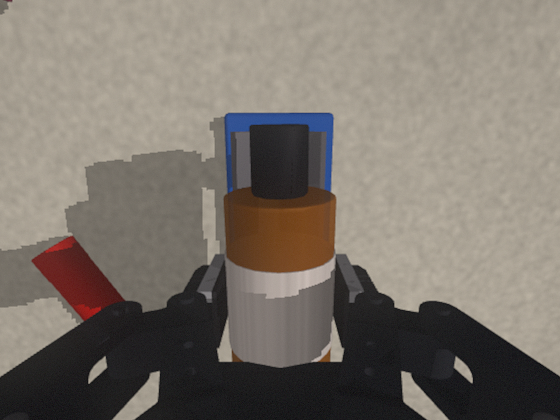

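View pics/s10.png

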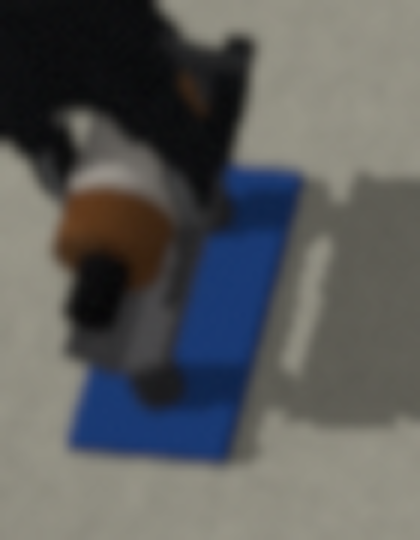

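Run:
```python
import cv2
im=cv2.imread('pics/w10.png')[105:205,215:345]; cv2.imwrite('pics/w10c.png',cv2.resize(im,None,fx=6,fy=6,interpolation=cv2.INTER_NEAREST))
```

```text
(no output)
```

View pics/w10c.png

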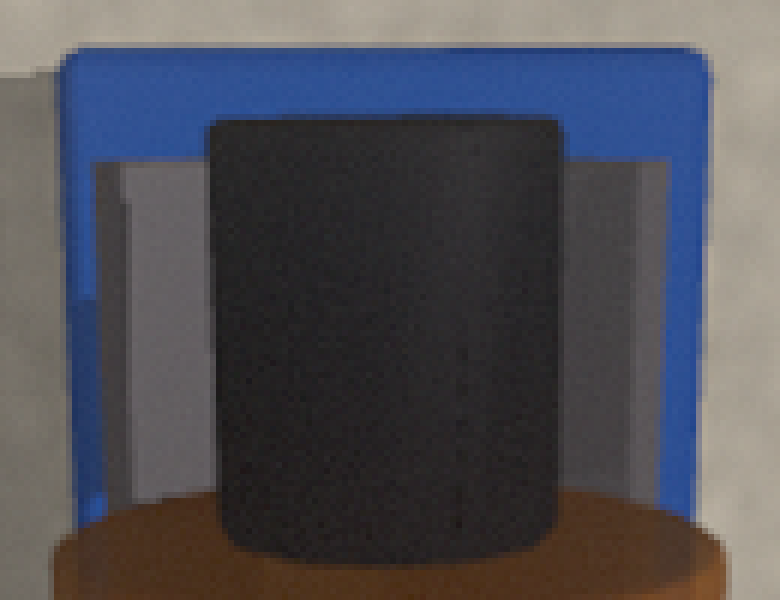

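Run:
```python
from cr import *
from rig import get_image
d=get_image("wrist"); o=get_obs(); pickle.dump((d,o),open("w10.pkl","wb"))
C=[((65,20,14),1,(235.3,131.5)),((65,-20,14),1,(321.3,131.5)),((75,35,10),0,(225.2,113)),((75,-35,10),0,(333.2,113)),((65,22.3,14),1,(230.5,131.5)),((65,-22.3,14),1,(326.5,131.5))]
def res(q):
    r=[]; m=R.from_euler("z",c[2]).as_matrix()
    for P,t,uv in C: r.append(proj(d,np.array([q[0],q[1],0])+m@(np.array(P,float)+[0,0,t*q[2]]))[0]-uv)
    return np.array(r).ravel()
r=least_squares(res,[c[0],c[1],c[3]]); print(r.x,c,r.fun.reshape(-1,2).round(1))
T=R.from_quat(o["orientation"]).as_matrix()
print("mid", proj(d,[o["ee_pos"]+T@np.array([0,-48,z]) for z in (161,190,250)]))
g=Mc.T@(o["ee_pos"]+T[:,2]*L-np.array([r.x[0],r.x[1],0])); print("grasp rel to wrist-fit cradle",g)
```

```text
[ 474.496 -305.224   56.256] [ 474.284 -305.828    6.321   54.77 ] [[ 0.3  0.3]
 [ 0.2  0.2]
 [-2.  -0.5]
 [ 1.3 -0.6]
 [ 0.1  0.3]
 [-0.   0.2]]
mid [[281.015 169.765]
 [280.819 161.159]
 [280.575 150.424]]
grasp rel to wrist-fit cradle [  3.742  -1.027 108.686]
```

Request:
jog_arm(commands="0.016 0.014 -0.09 0 0 0;0 0 -0.09 0 0 0;0 0 -0.08 0 0 0;0 0 0 0 0 0;0 0 0 0 0 0")

```text
time_s: 15.7
ee_pos: [479.0, -305.4, 250.0]
orientation: [0.72, -0.694, -0.0, 0.0]
ft_force: [-0.7, -0.2, -1.0]
gripper_width: 43.5
```

```bash
python3 cr.py
```

```text
t 15.7 grasp in cradle [ 4.517  0.254 95.3  ] F [-0.749 -0.221 -1.001] w 43.497167317778214 rot err [ 0.001 -0.006  0.003] q [-0.117  0.56   0.749  2.007 -0.539  0.781 -0.582]
```

Request:
jog_arm(commands="0 0 -0.016 0 0 0;0 0 -0.016 0 0 0;0 0 -0.016 0 0 0;0 0 -0.012 0 0 0;0 0 0 0 0 0")

```text
time_s: 16.32
ee_pos: [479.0, -305.3, 247.0]
orientation: [0.72, -0.694, -0.0, 0.0]
ft_force: [-0.2, -0.8, -1.2]
gripper_width: 43.2
```

Request:
jog_arm(commands="0 0 -0.01 0 0 0;0 0 -0.01 0 0 0;0 0 0 0 0 0")

```text
time_s: 16.7
ee_pos: [479.0, -305.3, 246.0]
orientation: [0.72, -0.694, -0.0, 0.0]
ft_force: [-0.5, 0.2, 0.1]
gripper_width: 43.6
```

Request:
jog_arm(commands="0 0 -0.01 0 0 0;0 0 -0.01 0 0 0;0 0 0 0 0 0")

```text
time_s: 17.08
ee_pos: [479.0, -305.3, 245.0]
orientation: [0.72, -0.694, -0.0, 0.0]
ft_force: [-0.1, 0.5, -1.4]
gripper_width: 43.2
```

Request:
jog_arm(commands="0 0 -0.01 0 0 0;0 0 -0.01 0 0 0;0 0 0 0 0 0")

```text
time_s: 17.45
ee_pos: [479.0, -305.3, 243.9]
orientation: [0.72, -0.694, -0.0, 0.0]
ft_force: [0.1, -0.5, 0.3]
gripper_width: 43.2
```

Request:
jog_arm(commands="0 0 -0.01 0 0 0;0 0 0 0 0 0;0 0 0 0 0 0")

```text
time_s: 17.82
ee_pos: [479.0, -305.3, 243.6]
orientation: [0.72, -0.694, -0.0, 0.0]
ft_force: [-0.1, 0.3, 2.5]
gripper_width: 43.0
```

Request:
jog_arm(commands="0 0 -0.01 0 0 0;0 0 0 0 0 0;0 0 0 0 0 0")

```text
time_s: 18.2
ee_pos: [479.0, -305.4, 243.5]
orientation: [0.72, -0.694, -0.0, 0.0]
ft_force: [-2.7, 1.9, 12.9]
gripper_width: 43.5
```

Request:
jog_arm(commands="0 0 0.008 0 0 0;0 0 0 0 0 0;0 0 0 0 0 0")

```text
time_s: 18.58
ee_pos: [479.1, -305.4, 243.6]
orientation: [0.72, -0.694, -0.0, 0.0]
ft_force: [-1.1, 0.9, 7.4]
gripper_width: 43.0
```

```bash
python3 cr.py
python3 - <<'E'
from cr import *
from rig import *
d=get_image("wrist"); cv2.imwrite("pics/w11.png",d["frame"][:,:,::-1])
im=d["frame"][105:205,215:345,::-1]; cv2.imwrite('pics/w11c.png',cv2.resize(im,None,fx=6,fy=6,interpolation=cv2.INTER_NEAREST))
E
```

```text
t 18.575 grasp in cradle [ 4.672  0.238 88.872] F [-1.148  0.871  7.425] w 42.98955109320639 rot err [ 0.001 -0.004  0.003] q [-0.109  0.569  0.74   2.01  -0.548  0.77  -0.574]
```

View pics/w11c.png

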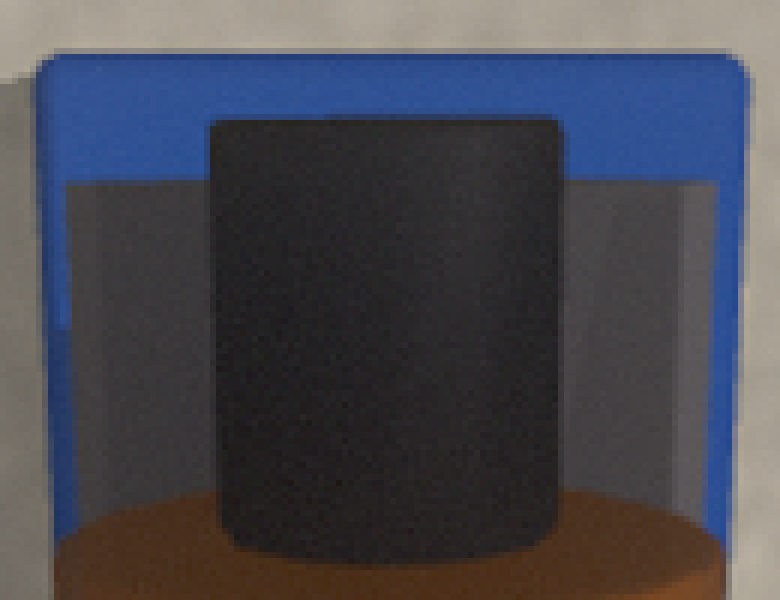

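Request:
jog_arm(commands="0 0 0.005 0 0 0;0 0 0 0 0 0")

```text
time_s: 18.88
ee_pos: [479.1, -305.3, 243.6]
orientation: [0.72, -0.694, -0.0, 0.0]
ft_force: [0.7, 0.4, 3.2]
gripper_width: 42.9
```

Request:
jog_arm(commands="0 0 0 0 0 0;0 0 0 0 0 0;0 0 0 0 0 0;0 0 0 0 0 0", hand=1)

```text
time_s: 19.38
ee_pos: [479.0, -305.3, 243.6]
orientation: [0.72, -0.694, -0.0, 0.0]
ft_force: [0.2, -0.3, -0.0]
gripper_width: 85.2
```

```bash
python3 cr.py
python3 - <<'E'
from cr import *
from rig import *
d=get_image("wrist"); cv2.imwrite("pics/w12.png",d["frame"][:,:,::-1])
E
```

```text
t 19.375 grasp in cradle [ 4.582  0.381 88.921] F [ 0.158 -0.328 -0.025] w 85.15571769804835 rot err [ 0.001 -0.006  0.002] q [-0.11   0.569  0.74   2.01  -0.548  0.77  -0.574]
```

View pics/w12.png

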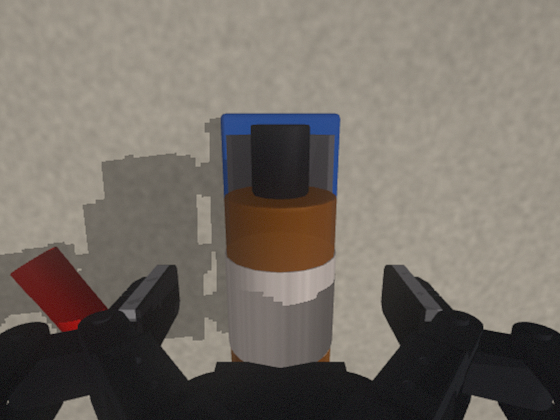

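Bottle lies in the V, released without moving. Retreat straight up.

Request:
jog_arm(commands="0 0 0.15 0 0 0;0 0 0.4 0 0 0;0 0 0.7 0 0 0;0 0 0.8 0 0 0;0 0 0.8 0 0 0;0 0 0.6 0 0 0;-0.3 -0.7 0.2 0 0 0;-0.3 -0.7 0 0 0 0;-0.3 -0.7 0 0 0 0;0 0 0 0 0 0;0 0 0 0 0 0")

```text
time_s: 20.8
ee_pos: [433.9, -410.1, 426.9]
orientation: [0.72, -0.694, -0.0, 0.0]
ft_force: [-0.5, 1.4, -0.3]
gripper_width: 85.4
```

Run:
```python
from cr import *
from rig import *
s=get_image("scene"); t=get_image("top"); pickle.dump({"scene":s,"top":t},open("D2.pkl","wb"))
cv2.imwrite("pics/s13.png",s["frame"][:,:,::-1]);cv2.imwrite("pics/t13.png",t["frame"][:,:,::-1])
crop(t,310,160,430,310,4,"pics/t13c.png"); crop(s,110,140,250,310,3.5,"pics/s13c.png"); crop(s,240,70,340,310,2.5,"pics/s13ch.png")
print(get_obs()["time_s"],get_obs()["ee_pos"])
```

```text
20.9 [ 434.546 -409.465  426.577]
```

View pics/s13.png

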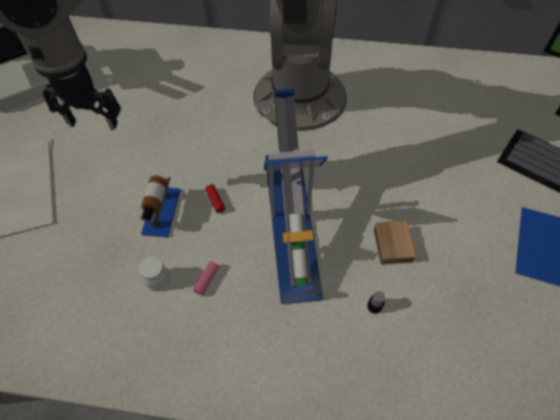

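View pics/t13.png

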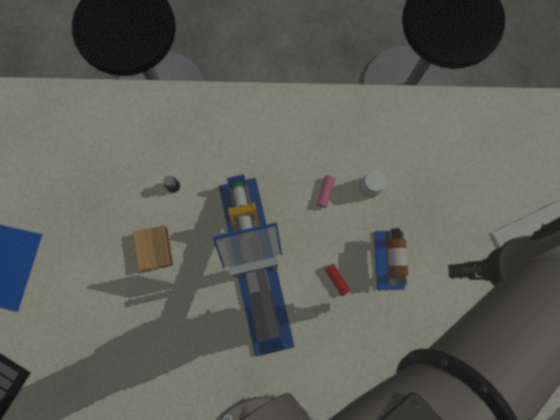

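View pics/s13c.png

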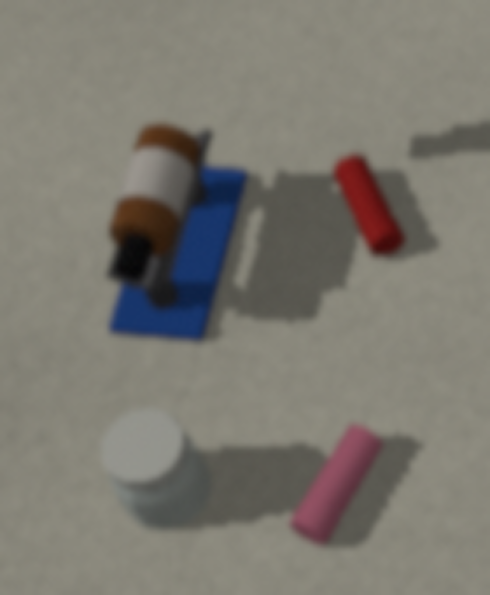

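View pics/s13ch.png

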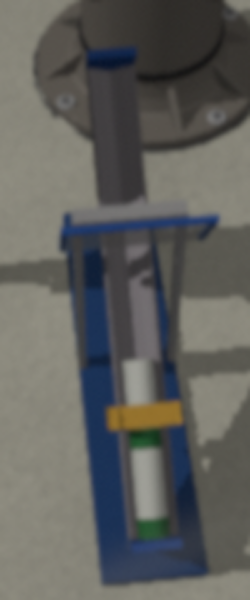

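Run:
```python
from cr import *
D=pickle.load(open("D2.pkl","rb"));h=55.5
for n,b,sc in (("top",(360,220,430,300),7),("scene",(130,160,190,245),7)):
    d=D[n]; im=cv2.resize(d["frame"][b[1]:b[3],b[0]:b[2],::-1],None,fx=sc,fy=sc,interpolation=cv2.INTER_CUBIC)
    def ln(a,e,col):
        q=proj(d,np.array([c[0],c[1],0])+np.array([a,e],float)@Mc.T); q=((q-b[:2]+.5)*sc-.5).round().astype(int); cv2.line(im,tuple(map(int,q[0])),tuple(map(int,q[1])),col,1)
    for x in(-43,43): ln((x,-22,h+27),(x,22,h+27),(0,255,0))
    for y in(-22,22): ln((-43,y,h+27),(43,y,h+27),(0,255,0))
    ln((69,-11,h+27),(69,11,h+27),(255,255,0))
    cv2.imwrite(f"pics/f_{n}.png",im)
a=cv2.imread("pics/f_top.png");b=cv2.imread("pics/f_scene.png");o=np.zeros((600,a.shape[1]+b.shape[1],3),"uint8");o[:a.shape[0],:a.shape[1]]=a[:600];o[:b.shape[0],a.shape[1]:]=b[:600];cv2.imwrite("pics/f.png",o[:600,:800]);print(o.shape)
```

```text
(600, 910, 3)
```

View pics/f.png

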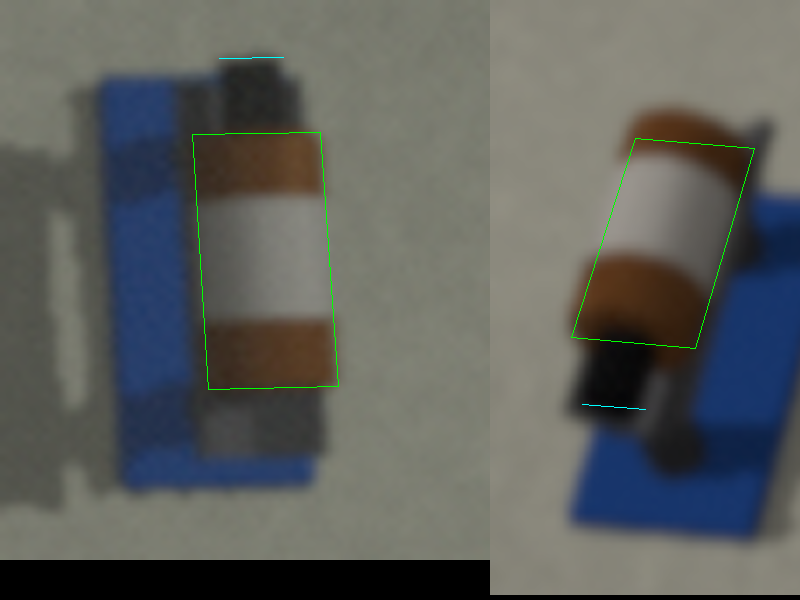

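```bash
python3 -c "
from rig import *
o=get_obs();print(o['time_s'],abs(o['dq']).max(),o['ft_force']);print(job_done())"
```

```text
20.9 0.004456749421304047 [-0.03621638 -0.25743637  0.13037601]
the job is handed in; nothing more can be done
None
```

The bottle is lying on its side in the cradle, and I handed the job in at 20.9 s with the arm clear and still. I slid it about 36 mm uphill until the neck was out from under the gate. I then lifted it square to the slope, levelled it over the cradle, lowered it by feel and let go.

**First grip failed:** my first grip was too low. I think the fingers were also pinching the trough lips, because there was about 10 N of drag along the slope. I eased the bottle back to the gate, opened, raised the gripper 9 mm and gripped again. The peak reading during this was about 15 N at the wrist. After that the uphill pull read about 1 N.

**Placing:** the bottle touched down with the V's bottom at about 55 mm. The wrist force briefly reached about 13 N, and I eased it to 3 N before opening.

**Last checks:**
- **Bottle:** the overhead overlay shows it centred in the cradle to about 1 mm.
- **Tubes:** they slid down by themselves and lie in line against the blue stop.
- **Bystanders:** by eye, the slide box, jar and eyepiece are at the same pixels as at the start.

My estimates of where things were, from the wrist and fixed cameras, differed by about 1 mm. I never measured the glass-to-chute force directly, only the wrist force.

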